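# Put the double lid back on the crayon can and take off only the outer lid

### The job

The crayon can's double lid (an inner lid with a cover lid nested over its knob) is clamped in the little sliding vise: slide the jaw back well clear of it, lift the two lids out together by the inner lid's knob, and lower them gently onto the open can so that the inner lid sits fully home; let go. Then take the outer lid alone by its collar and lift it up off the knob, leaving the inner lid undisturbed in the can, and finish while still holding the outer lid level, in the air a few centimetres clear above the inner lid's knob. Never part the two lids before they are on the can, do not shove or tip the can, and leave the other things on the table alone.

Things in the scene. Friction and masses are not known exactly. Their poses are not given: they have to be found in the camera images.
- vise_seat (a point): Centre of the grey vise's bed, on its top, 30 mm above the table; at the start the lids stand here, concentric. Its y axis points from the fixed jaw (face 60 mm away at -y, 30 mm above the bed) to the sliding jaw: the way the jaw opens. The vise is fixed to the table; bed 100 mm wide (x); rails and end bar reach 196 mm to +y, no higher than the bed.
- jaw (a joint): Sliding jaw: 0 = closed on the lids, 0.06 m = fully open, grows along the vise's +y. Starts at 0 to 4 mm; about 4 N of friction; stays where left. Its lip reaches 10 mm over the lids' edge when closed, so they come straight up only after it is slid back 15 mm or more. 100 mm wide, top 26 mm above the bed.
- jaw_grip (a point): Middle of the upright dark steel handle on top of the sliding jaw: a post 30 mm (along the vise's x) by 16 mm (along the vise's y, the sliding direction) by 50 mm tall, from 25 mm below this point (the jaw's top) to 25 mm above it. Axes as the vise's.
- inner_knob (a point): Inner lid, aluminium, at the middle of the knob part that stands out of the outer lid (from 15 mm below this point to 15 mm above). Knob round, 20 mm across, on a flange 98 mm across, 4 mm thick, its underside 48 mm below this point; under it a plug 84 mm across, 10 mm deep, foot tapered to 74. z along the knob. Lifting by the knob carries both lids. About 0.16 kg.
- outer_collar (a point): Outer lid, aluminium, at the middle of its round collar: outer diameter 40 mm, bore 25, from 13 mm below this point (the disc's top) to 13 above. Disc 118 mm across, 3 mm thick; skirt edge 26 mm below this point. The inner knob passes loosely through the collar; nested, the disc rests on the flange, this point 28 mm below inner_knob. z up. About 0.14 kg.
- can: Open steel can with black crayons in it, standing loose on the table: outer diameter 100 mm, bore 90, 70 tall, about 0.8 kg. Origin at the centre of its underside, z up. With the inner lid home its flange lies on the rim and inner_knob is 118 mm above this origin; outer_collar is then 90 mm above it if the outer lid rests on it.
- jar_tall: Bystander: black jar, 68 mm across, 90 mm tall. Origin at centre of underside.
- jar_low: Bystander: red jar, 80 mm across, 65 mm tall. Origin at centre of underside.
- tape: Bystander beside the can: roll of tape lying flat, 80 mm across, 25 mm tall. Origin at centre of underside.
- brayer: Bystander beside the vise: ink roller lying along its own y, about 190 mm long, 34 mm tall. Origin underneath, near its middle.
Not all that is in view belongs to the job. What is shaped like the part that bears outer_collar but green or yellow is not meant.

How it is judged:
On the way, in this order (a step that is already met when the one before it is completed fails the run):
1. the jaw is slid back at least 20 mm while the lids still stand in the vise (value of joint jaw above 0.02 m and distance of inner_knob from where it was at the start of the episode below 0.03 m and z of outer_collar in the frame of inner_knob below -0.022 m), for 0.1 s.
2. both lids, still nested, are lifted out of the vise by the inner lid's knob (60 mm up) (height (world z) of inner_knob above 0.148 m and contact force between the fingers and inner above 0.5 N and z of outer_collar in the frame of inner_knob below -0.022 m), for 0.1 s.
3. the nested lids sit home on the can and the fingers have let go of them (z of inner_knob in the frame of can between 0.115 and 0.121 m and horizontal distance between inner_knob and can below 0.007 m and angle between inner_knob's own z axis and vertical below 0.07 rad and z of outer_collar in the frame of inner_knob below -0.022 m and contact force between the fingers and inner below 0.05 N and contact force between the fingers and outer below 0.05 N), for 0.2 s.
At the end, for the whole second after the job is handed in: Inner lid home in the upright can (3 mm in height, 7 mm off centre, 4 deg), untouched by the fingers; outer lid in the fingers, level within 17 deg, touching neither inner lid nor can, its collar's middle at least 165 mm above the can's foot; jaw at least 20 mm open (z of inner_knob in the frame of can between 0.115 and 0.121 m and horizontal distance between inner_knob and can below 0.007 m and angle between each of inner_knob, can's own z axis and vertical below 0.07 rad and z of outer_collar in the frame of can above 0.165 m and angle between outer_collar's own z axis and vertical below 0.3 rad and contact force between the fingers and outer above 0.5 N and contact force between each of outer, the fingers and inner below 0.05 N and contact force between outer and can below 0.05 N and contact force between inner and can above 0.3 N and value of joint jaw above 0.02 m); the arm keeps its last pose, push and grip.
It fails at once if the lids are parted (by more than 15 mm) while the inner lid is not home in the can, or the inner lid is pulled up or tilted as the outer comes off (z of outer_collar in the frame of inner_knob above -0.013 m and not (z of inner_knob in the frame of can between 0.115 and 0.121 m and horizontal distance between inner_knob and can below 0.007 m and angle between inner_knob's own z axis and vertical below 0.07 rad)).
It fails at once if the lids are dropped or slammed onto the can (over 0.3 m/s within 30 mm of home) (horizontal distance between inner_knob and can below 0.03 m and z of inner_knob in the frame of can below 0.148 m and linear speed of inner above 0.3 m/s).
It fails at once if the can is shoved more than 40 mm or tipped (distance of can from where it was at the start of the episode above 0.04 m or angle between can's own z axis and vertical above 0.2 rad).
It fails at once if a bystander is moved more than 30 mm or knocked over (distance of any of jar_tall, jar_low, tape, brayer from where it was at the start of the episode above 0.03 m or angle between any of jar_tall, jar_low, tape, brayer's own z axis and vertical above 0.4 rad).
It also fails if it takes over 64 s, if anything falls off the work surface, if the arm or the gripper's body presses on something with over 40 N, if the wrist force passes 120 N, or if a joint passes its speed limit or range.

### The arm

A 6-joint arm with a two-finger parallel gripper is mounted at the origin on the work surface. World frame = base frame: x ahead of the robot, y to its left, z up, the work surface at z = 0. Lengths are in m, angles in rad, forces in N, time in s.
With the tool pointing down it reaches from about 0.375 to 0.975 m from the base axis. Payload 3.8 kg.
Tool frame: the origin (TCP) lies on the centre line of the jaws, within the pads' length; the fingertips stand 17 mm ahead of it and the grasp point (between the pads) lies 2 mm behind it (bot.tip_extent is the distance from the TCP to the fingertips, in m); z points along the fingers, y is the line along which they close (so a half turn about z gives the same grasp; the last joint's range is limited). The gripper opens to 85 mm and grips with 20 to 120 N. Pads are 22 mm wide; open, the fingers measure 114 mm over their backs; the gripper's body (76 mm by 85 mm) begins 54 mm behind the grasp point. The pads swing forward as they close: fully open they stand 13 mm farther back than shut.
Start: joints at [1.286, 0.264, 1.604, -0, 1.274, -0.037], TCP at [0.166, 0.654, 0.248] pointing down, gripper open.
Joint ranges: [-2.63, 2.63], [-0.94, 2.18], [0.31, 2.57], [-1.31, 4.45], [0, 2.66], [-2.55, 2.55]. Speed limits (rad/s): [2.57, 2.57, 3.14, 3.14, 3.14, 3.14].

### API

Orientations are given as a rotation vector (axis times angle).
In Python, from workcell import readout, read_camera, finish_job, bot gives the robot as it stands.
- The arm moves only by the tool jog_arm, never from a script. Its argument "deltas" is one flat list of numbers, 7 for each row, row after row: the shift along the tool's x, y, z in m, then the turn, a rotation vector about the tool's x, y, z in degrees, then the gripper command: -1 is shut, 1 is fully open, values between are in proportion. A call has 1 to 8 rows; each row is the pose to reach, as a shift and turn from the pose commanded when the call began, along the tool's axes at that moment; what a row does not reach only later rows make up. A row lasts 1/10 s, in which the tool goes at most 50 mm and 8.59 degrees, less where a joint would pass 70% of its speed; a pose out of reach is approached as far as the arm can. A call with a gripper value outside its range is refused whole. The fingers move at their own pace and stop on an object; "squeeze" is the grip in N (left out, the last holds). Time passes only in rows, so rows that repeat a pose let the fingers close. It gives the time, the measured TCP pose, the force, the opening and the grip force at its end, in the units of the state.
- readout.read_state(): the state, without advancing time (a new reading comes with each control period).
- read_camera(name): name is "scene" or "top" or "wrist"; returns a dict with "color" (420x560x3 uint8, blue, green, red), "fx", "fy", "cx", "cy" (pixels), "origin" and "attitude" of the camera in the world. Camera axes: x right, y down, z forward; pixel columns grow to the right and rows downward; lengths in m; the calibration is good to about 2 mm. A picture is of the moment at which its call begins. There is no depth.
- finish_job(): hands the job in; it is judged then, once.
The state is a dict: "time": time; "q": joint angles; "joint_vel": joint speeds; "joint_torque": joint torques, N m; "tool_pos": TCP position; "tcp_rot": TCP orientation; "wrist_force": force on the tool from outside, world axes, zero at the start; "torque": the same for the moment, N m; "width": opening from 0.0 (shut) to 1.0 (fully open); "grip_force": force on a finger pad.
Only numpy, scipy, OpenCV 4.12 (cv2) and the standard library are available. Lean on these libraries where they do the work, as an engineer would, in place of code of your own. Each camera call takes 0.05 s, during which the arm holds its last target. There are 200 camera calls.

## Working session

There is one attempt and no reset: what is moved stays moved. The work goes in short steps, Python scripts to look and compute and a tool call to move; the robot and the scene stay as the last step left them, time stands still between calls to the robot, and variables do not carry over. Pictures are saved under pics/ and viewed, at most 10 in all, crops included, and the job is handed in when it is done.

Besides the shell and the picture viewer there is one more tool, called after "Call:" in YAML: its name, and indented under it one key for each argument. jog_arm: Moves the arm, as the interface text tells. Its arguments: {"type":"object","properties":{"deltas":{"type":"array"},"squeeze":{"type":"number"}},"required":["deltas"]}

```bash
mkdir -p pics; cat > h.py <<'E'
import numpy as np, cv2
from workcell import readout, read_camera, finish_job, bot
from scipy.spatial.transform import Rotation as R
def att(c):
    a=np.array(c["attitude"],float)
    return a if a.shape==(3,3) else (R.from_rotvec(a).as_matrix() if a.size==3 else R.from_quat(a).as_matrix())
def px2w(c,u,v,z):
    d=att(c)@np.array([(u-c["cx"])/c["fx"],(v-c["cy"])/c["fy"],1]); o=np.array(c["origin"])
    return o+d*(z-o[2])/d[2]
def w2px(c,p):
    q=att(c).T@(np.array(p)-np.array(c["origin"])); return c["fx"]*q[0]/q[2]+c["cx"],c["fy"]*q[1]/q[2]+c["cy"]
def totool(d):
    s=readout.read_state(); return R.from_rotvec(s["tcp_rot"]).as_matrix().T@np.array(d)
E
python3 - <<'E'
from h import *
import pickle
for n in ("scene","top"):
    c=read_camera(n); cv2.imwrite(f"pics/{n}0.png",cv2.resize(c["color"],(800,600)))
    pickle.dump(c,open(f"{n}0.pkl","wb"))
    print(n,c["fx"],c["cx"],c["cy"],c["origin"],np.array(c["attitude"]).round(3).tolist())
s=readout.read_state(); print(s); print(R.from_rotvec(s["tcp_rot"]).as_matrix().round(3))
E
```

```text
scene 500.780190530958 281.5869982217985 211.46347449194067 [ 1.08627254 -0.24405703  0.86732994] [-2.115, -1.432, 0.477]
top 407.9755348185494 275.04535859761825 214.60438584802478 [ 0.39459231 -0.01195361  1.10497338] [-2.176, 2.116, -0.224]
{'time': 0.1, 'q': array([ 1.28608182e+00,  2.64699190e-01,  1.60522502e+00,  5.55305988e-06,
        1.27367613e+00, -3.68690943e-02]), 'joint_vel': array([-0.00011971, -0.00128869, -0.00242967,  0.00043714, -0.00065932,
        0.00013034]), 'joint_torque': array([ 5.28021319e-04, -5.16707683e+01, -3.68585193e+01,  1.75052787e-05,
        6.43754523e-03, -4.64026428e-06]), 'tool_pos': array([0.16539643, 0.65379299, 0.24707877]), 'tcp_rot': array([-3.88280965e-01, -3.11717503e+00,  3.11133140e-03]), 'wrist_force': array([-0.60070759,  0.4685113 , -0.71835932]), 'torque': array([-0.02843906,  0.00886661, -0.01850984]), 'grip_force': 0.0, 'width': 1.0017959206659897}
[[-0.969  0.245 -0.001]
 [ 0.245  0.969 -0.002]
 [ 0.    -0.002 -1.   ]]
```

View pics/top0.png

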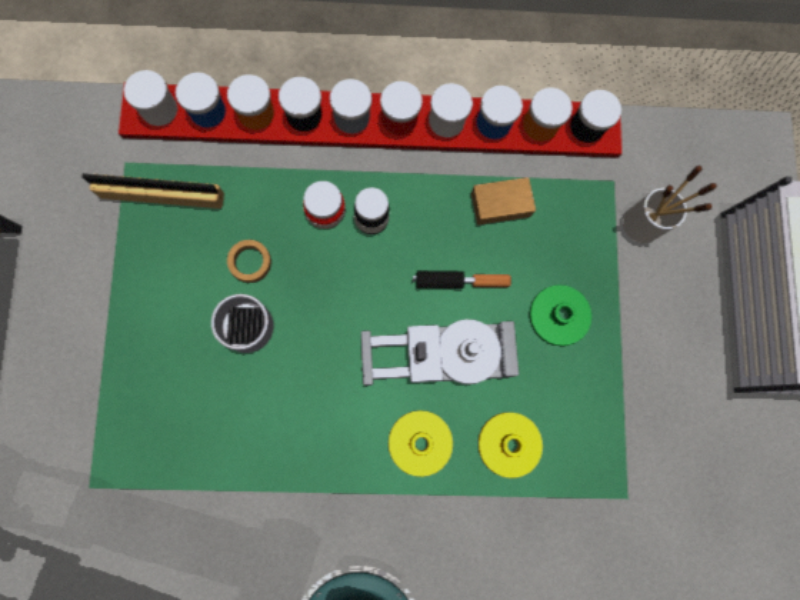

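View pics/scene0.png

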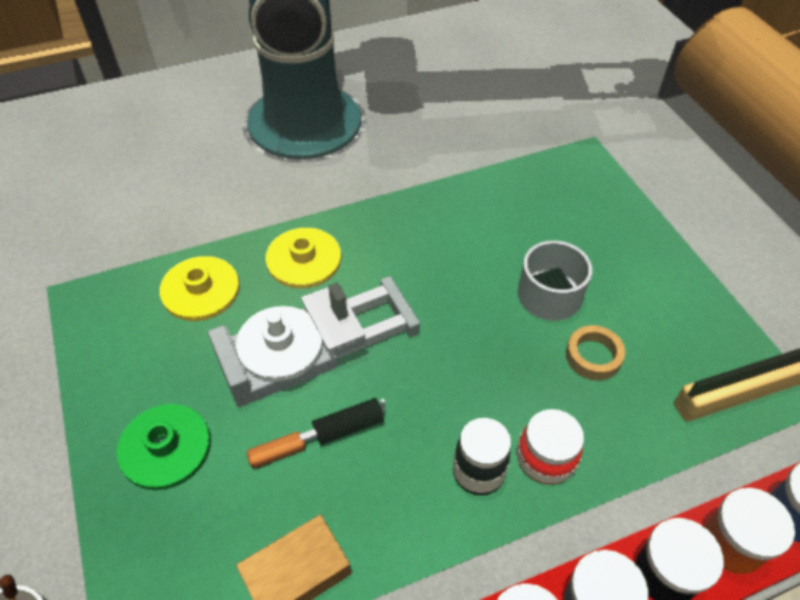

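The knob stands at about (472,348) in the 800-px top picture, inside the white/aluminium lid at (470,350). The handle is at (420,351) and the can at (240,322). Lookalikes are the green lid (563,312) and the yellow ones (421,443) and (513,445), all rejected by colour. The aluminium lid in the vise is the right one, and I'll check it in one close crop.

```bash
python3 - <<'E'
from h import *
import pickle
c=pickle.load(open("top0.pkl","rb"))["color"]
a=cv2.resize(c[215:280,245:375],(780,390),interpolation=cv2.INTER_CUBIC)
b=cv2.resize(c[195:255,140:200],(210,210),interpolation=cv2.INTER_CUBIC)
im=np.zeros((600,780,3),np.uint8); im[:390]=a; im[390:,:210]=b
cv2.imwrite("pics/crop0.png",im)
E
```

```text
(no output)
```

View pics/crop0.png

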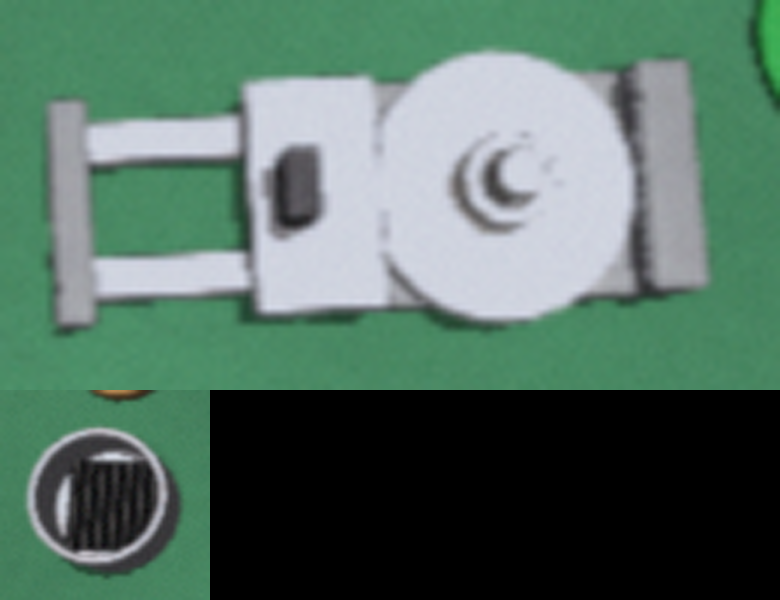

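The crop confirms the choice: aluminium knob top at crop (520,176) on a disc centred at (507,187), handle top at (304,182), can rim centre at (98,495).

```bash
python3 - <<'E'
from h import *
import pickle
c=pickle.load(open("top0.pkl","rb"))
f=lambda x,y,z: px2w(c,245+x/6-.4,215+y/6-.4,z)
k=f(520,176,.103); d=f(507,187,.047); h=f(304,182,.106); 
can=px2w(c,140+98/3.5-.4,195+105/3.5-.4,.07)
eb=f(71,213,.03); fj=f(667,175,.06)
print("knob",k,"disc",d,"handle",h,"can",can,"eb",eb,"fj",fj)
y=(eb-fj)[:2]; print("vise +y heading",np.degrees(np.arctan2(y[1],y[0])), "disc-handle",np.degrees(np.arctan2(*(h-d)[1::-1])))
# jaw left edge (z .056) & lid
print("tape",px2w(c,248*.7,261*.7,.02),"brayer",px2w(c,463*.7,280*.7,.02))
E
```

```text
knob [ 0.50150872 -0.18564928  0.103     ] disc [ 0.50251743 -0.18967115  0.047     ] handle [ 0.49616826 -0.09609113  0.106     ] can [0.54231483 0.22683198 0.07      ] eb [ 4.87340360e-01 -2.82831626e-04  3.00000000e-02] fj [ 0.50835825 -0.25687237  0.06      ]
vise +y heading 94.68278586733109 disc-handle 93.88142738682274
tape [0.66467788 0.2302705  0.02      ] brayer [ 0.64132212 -0.18018921  0.02      ]
```

Call:
jog_arm:
  deltas: [-0.03,-0.038,0,0,0,-2.3,1,-0.06,-0.077,0,0,0,-4.7,1,-0.09,-0.115,0,0,0,-7,1,-0.12,-0.154,0,0,0,-9.4,1,-0.15,-0.192,0,0,0,-11.7,1,-0.18,-0.23,0,0,0,-14,1,-0.21,-0.269,0,0,0,-16.4,1,-0.24,-0.307,0,0,0,-18.7,1]

```text
time: 0.9
tool_pos: [0.323, 0.2959, 0.2479]
tcp_rot: [0.127, -3.139, 0.0]
wrist_force: [0.8, 0.6, 1.0]
width: 0.999
grip_force: 0.0
```

```bash
cat > go.py <<'E'
import sys; from h import *
x,y,z,hd=map(float,sys.argv[1:5])  # target TCP, heading of tool y (deg)
s=readout.read_state(); M=R.from_rotvec(s["tcp_rot"]).as_matrix()
yy=np.array([np.cos(np.radians(hd)),np.sin(np.radians(hd)),0]); zz=np.array([0,0,-1.]); T=np.c_[np.cross(yy,zz),yy,zz]
print("t",s["time"],"pos",s["tool_pos"].round(4),"hd",np.degrees(np.arctan2(M[1,1],M[0,1])).round(2),"F",s["wrist_force"].round(1),"w",round(s["width"],3),"g",round(s["grip_force"],1),"q",s["q"].round(2))
print("tool delta",(M.T@(np.array([x,y,z])-s["tool_pos"])).round(4),"turn",np.degrees(R.from_matrix(M.T@T).as_rotvec()).round(2))
E
python3 go.py .496 -.096 .22 94.5
```

```text
t 0.9 pos [0.323  0.2959 0.2479] hd 94.64 F [0.8 0.6 1. ] w 0.999 g 0.0 q [ 0.68 -0.2   2.08 -0.    1.26 -0.97]
tool delta [-0.1408 -0.4046  0.028 ] turn [-0.02 -0.    0.14]
```

Call:
jog_arm:
  deltas: [-0.016,-0.046,0,0,0,0,1,-0.031,-0.09,0,0,0,0,1,-0.047,-0.135,0,0,0,0,1,-0.063,-0.18,0,0,0,0,1,-0.078,-0.225,0.01,0,0,0,1,-0.094,-0.27,0.015,0,0,0,1,-0.11,-0.315,0.02,0,0,0,1,-0.125,-0.36,0.028,0,0,0,1]

```text
time: 1.7
tool_pos: [0.4763, -0.0532, 0.2203]
tcp_rot: [-0.123, 3.138, 0.0]
wrist_force: [1.2, 0.2, 1.0]
width: 1.001
grip_force: 0.0
```

Call:
jog_arm:
  deltas: [-0.016,-0.045,0,0,0,0,1,-0.016,-0.045,0,0,0,0,1,-0.016,-0.045,0,0,0,0,1]

```text
time: 2.0
tool_pos: [0.4949, -0.0956, 0.2196]
tcp_rot: [0.119, -3.138, -0.001]
wrist_force: [-0.5, 0.5, 1.3]
width: 1.001
grip_force: 0.0
```

```bash
python3 go.py .496 -.096 .22 94.5; python3 - <<'E'
from h import *
import pickle
c=read_camera("wrist"); pickle.dump(c,open("w1.pkl","wb")); cv2.imwrite("pics/w1.png",cv2.resize(c["color"],(800,600)))
E
```

```text
t 2.0 pos [ 0.4949 -0.0956  0.2196] hd 94.35 F [-0.5  0.5  1.3] w 1.001 g 0.0 q [-0.24 -0.04  1.99  0.    1.19 -1.89]
tool delta [-0.001  -0.0005 -0.0004] turn [ 0.05 -0.1  -0.15]
```

View pics/w1.png

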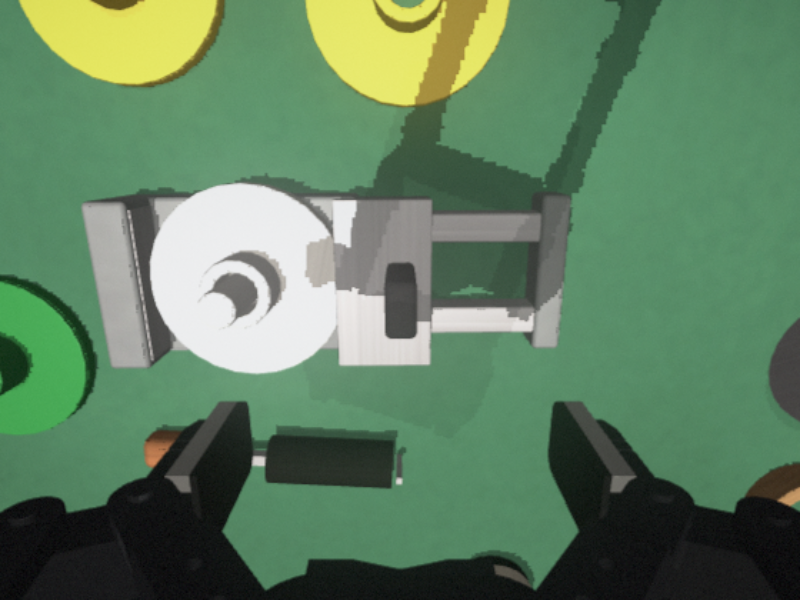

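The wrist view shows the handle's top face centred near (401,310), the knob top at (221,309), the disc centred at (245,278), and the jaws straddling x≈400, so the gripper is aligned with the handle.

```bash
python3 - <<'E'
from h import *
import pickle
c=pickle.load(open("w1.pkl","rb")); f=lambda x,y,z:px2w(c,x*.7,y*.7,z).round(4)
print("handle",f(401,310,.106),"knob",f(221,309,.103),"disc",f(245,278,.047), "can?")
a=f(432,198,.056);b=f(431,364,.056);print("jaw edge",a,b, np.degrees(np.arctan2(*(a-b)[1::-1])))
a=f(568,196,.03);b=f(556,347,.03);print("bar edge",a,b, np.degrees(np.arctan2(*(a-b)[1::-1])))
E
python3 go.py .497 -.096 .086 94.5
```

```text
handle [ 0.4939 -0.0945  0.106 ] knob [ 0.5012 -0.1835  0.103 ] disc [ 0.499  -0.1877  0.047 ] can?
jaw edge [ 0.443 -0.081  0.056] [ 0.5423 -0.0721  0.056 ] -174.87841348974206
bar edge [0.4375 0.0027 0.03  ] [0.5347 0.0117 0.03  ] -174.70991879462875
t 2.05 pos [ 0.4947 -0.0946  0.2197] hd 94.44 F [-1.3  0.8 -0.3] w 1.0 g 0.0 q [-0.24 -0.04  2.    0.    1.19 -1.89]
tool delta [-0.0024 -0.0017  0.1336] turn [ 0.06 -0.09 -0.06]
```

Call:
jog_arm:
  deltas: [0,0,0.04,0,0,-0.6,1,0,0,0.08,0,0,-0.6,1,0,0,0.11,0,0,-0.6,1,0,0,0.125,0,0,-0.6,1,0,0,0.134,0,0,-0.6,1,0,0,0.134,0,0,-0.6,-1,0,0,0.134,0,0,-0.6,-1,0,0,0.134,0,0,-0.6,-1]
  squeeze: 40

```text
time: 2.85
tool_pos: [0.4965, -0.0947, 0.0878]
tcp_rot: [-0.141, 3.136, -0.001]
wrist_force: [0.2, -0.9, -0.0]
width: 0.517
grip_force: 0.0
```

Call:
jog_arm:
  deltas: [0,0,0,0,0,0,-1,0,0,0,0,0,0,-1,0,0,0,0,0,0,-1,0,0,0,0,0,0,-1,0,0,0,0,0,0,-1]

```text
time: 3.35
tool_pos: [0.4961, -0.095, 0.0874]
tcp_rot: [-0.138, 3.137, -0.0]
wrist_force: [-2.1, 1.7, 4.6]
width: 0.18
grip_force: 40.6
```

Call:
jog_arm:
  deltas: [0,0.008,0,0,0,0,-1,0,0.016,0,0,0,0,-1,0,0.024,0,0,0,0,-1,0,0.032,0,0,0,0,-1,0,0.039,0,0,0,0,-1,0,0.045,0,0,0,0,-1,0,0.045,0,0,0,0,-1,0,0.045,0,0,0,0,-1]

```text
time: 4.15
tool_pos: [0.4924, -0.0497, 0.0874]
tcp_rot: [-0.139, 3.136, 0.0]
wrist_force: [0.5, 0.4, 5.6]
width: 0.183
grip_force: 40.7
```

Call:
jog_arm:
  deltas: [0,0,0,0,0,0,1,0,0,0,0,0,0,1,0,0,0,0,0,0,1,0,0,0,0,0,0,1,0,0,0,0,0,0,1,0,0,-0.02,0,0,0,1,0,0,-0.06,0,0,0,1,0,0,-0.1,0,0,0,1]

```text
time: 4.95
tool_pos: [0.4902, -0.0498, 0.1862]
tcp_rot: [0.14, -3.136, -0.001]
wrist_force: [0.8, 0.4, 0.6]
width: 0.998
grip_force: 0.0
```

```bash
python3 go.py .5012 -.1855 .21 94.5
```

```text
t 4.95 pos [ 0.4902 -0.0498  0.1862] hd 95.1 F [0.8 0.4 0.6] w 0.998 g 0.0 q [-0.15 -0.03  2.05  0.    1.13 -1.81]
tool delta [ 0.0011 -0.1361 -0.0238] turn [ 0.04 -0.17  0.6 ]
```

Call:
jog_arm:
  deltas: [0,-0.035,-0.01,0,0,0,1,0,-0.075,-0.02,0,0,0,1,0,-0.115,-0.02,0,0,0,1,0,-0.136,-0.02,0,0,0,1,0,-0.136,-0.02,0,0,0,1,0,-0.136,-0.02,0,0,0,1]

```text
time: 5.55
tool_pos: [0.5031, -0.1855, 0.2059]
tcp_rot: [0.138, -3.138, -0.001]
wrist_force: [0.4, -0.4, 0.2]
width: 0.999
grip_force: 0.0
```

```bash
python3 - <<'E'
from h import *
import pickle
c=read_camera("wrist"); pickle.dump(c,open("w2.pkl","wb")); cv2.imwrite("pics/w2.png",cv2.resize(c["color"],(800,600)))
E
python3 go.py .5012 -.1855 .096 94.5
```

```text
t 5.6 pos [ 0.503  -0.1849  0.2058] hd 95.08 F [-0.6 -0.6 -0.3] w 1.002 g 0.0 q [-0.4   0.03  1.95  0.    1.16 -2.06]
tool delta [ 0.0018 -0.0006  0.1098] turn [ 0.06 -0.05  0.58]
```

View pics/w2.png

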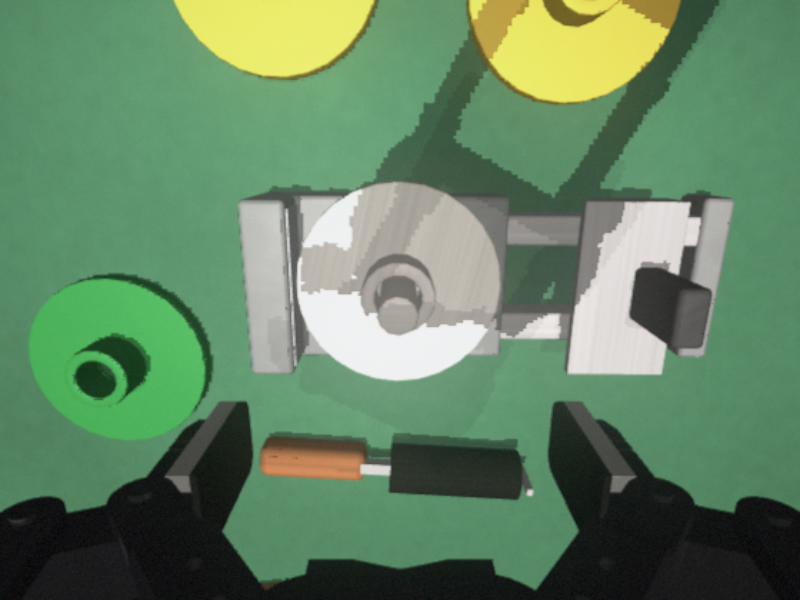

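The jaw is well open. The knob top is at (398,317), centred between the fingers (x≈400).

```bash
python3 - <<'E'
from h import *
import pickle
c=pickle.load(open("w2.pkl","rb")); f=lambda x,y,z:px2w(c,x*.7,y*.7,z).round(4)
print("knob",f(398,317,.103),"disc",f(399,281,.047))
E
```

```text
knob [ 0.5024 -0.1858  0.103 ] disc [ 0.4988 -0.1857  0.047 ]
```

Call:
jog_arm:
  deltas: [0.001,0,0.04,0,0,0,1,0.001,-0.001,0.075,0,0,0,1,0.001,-0.001,0.1,0,0,0,1,0.001,-0.001,0.11,0,0,0,1,0.001,-0.001,0.11,0,0,0,-1,0.001,-0.001,0.11,0,0,0,-1,0.001,-0.001,0.11,0,0,0,-1,0.001,-0.001,0.11,0,0,0,-1]
  squeeze: 50

```text
time: 6.4
tool_pos: [0.5038, -0.1869, 0.0981]
tcp_rot: [-0.14, 3.136, -0.002]
wrist_force: [-0.2, 0.1, -0.6]
width: 0.33
grip_force: 0.0
```

Call:
jog_arm:
  deltas: [0,0,0,0,0,0,-1,0,0,0,0,0,0,-1,0,0,0,0,0,0,-1,0,0,0,0,0,0,-1,0,0,0,0,0,0,-1]

```text
time: 6.9
tool_pos: [0.5035, -0.1867, 0.0978]
tcp_rot: [-0.139, 3.136, -0.001]
wrist_force: [-0.2, 2.5, 6.3]
width: 0.215
grip_force: 48.7
```

Call:
jog_arm:
  deltas: [0,0,-0.004,0,0,0,-1,0,0,-0.012,0,0,0,-1,0,0,-0.024,0,0,0,-1,0,0,-0.042,0,0,0,-1,0,0,-0.064,0,0,0,-1,0,0,-0.09,0,0,0,-1,0,0,-0.11,0,0,0,-1,0,0,-0.12,0,0,0,-1]

```text
time: 7.7
tool_pos: [0.5036, -0.1871, 0.2194]
tcp_rot: [-0.139, 3.135, -0.003]
wrist_force: [0.3, -0.1, -2.4]
width: 0.211
grip_force: 49.0
```

```bash
python3 go.py .5435 .2268 .218 95; python3 - <<'E'
from h import *
c=read_camera("scene"); cv2.imwrite("pics/s1.png",cv2.resize(c["color"],(800,600)))
E
```

```text
t 7.7 pos [ 0.5036 -0.1871  0.2194] hd 95.1 F [ 0.3 -0.1 -2.4] w 0.211 g 49.0 q [-0.4   0.02  1.93 -0.    1.18 -2.06]
tool delta [-0.0765  0.4087  0.0008] turn [-0.12  0.21  0.1 ]
```

View pics/s1.png

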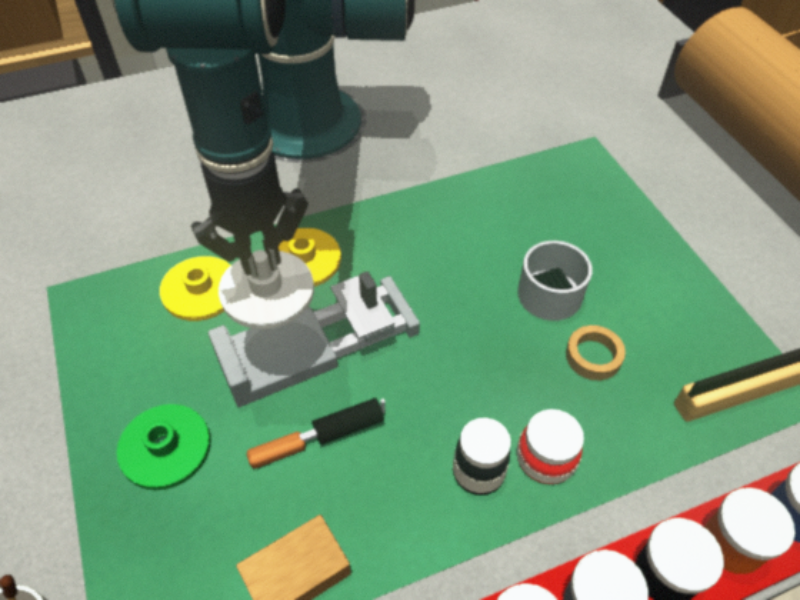

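Both lids are held level and nested at (265,285), with the jaw back. The can rim centre is at (558,268).

```bash
python3 - <<'E'
from h import *
import pickle
c=pickle.load(open("scene0.pkl","rb")); print(px2w(c,557.7*.7,268*.7,.07))
# rim fit in both cams: near-edge of the rim by projecting a circle
t=pickle.load(open("top0.pkl","rb"))
for cx,cy in ((.5423,.2268),(.545,.227),(.5423,.230)):
  for cam in(c,t):
    P=np.array([w2px(cam,(cx+.05*np.cos(a),cy+.05*np.sin(a),.07)) for a in np.linspace(0,6.28,60)])/.7
    print((cx,cy),P.min(0).round(1),P.max(0).round(1))
E
```

```text
[0.54672607 0.22457347 0.07      ]
(0.5423, 0.2268) [523.3 240.1] [592.  292.2]
(0.5423, 0.2268) [211.  293.3] [267.8 348.9]
(0.545, 0.227) [524.3 241.3] [593.1 293.5]
(0.545, 0.227) [211.  291.8] [267.8 347.4]
(0.5423, 0.23) [525.2 239.6] [593.9 291.5]
(0.5423, 0.23) [209.2 293.2] [266.  348.8]
```

Call:
jog_arm:
  deltas: [-0.004,0.02,0,0,0,0,-1,-0.011,0.06,0,0,0,0,-1,-0.02,0.105,0,0,0,0,-1,-0.028,0.15,0,0,0,0,-1,-0.036,0.195,0,0,0,0,-1,-0.044,0.235,0,0,0,0,-1,-0.051,0.27,0,0,0,0,-1,-0.055,0.29,0,0,0,0,-1]

```text
time: 8.55
tool_pos: [0.5307, 0.1099, 0.2152]
tcp_rot: [0.143, -3.137, -0.001]
wrist_force: [0.0, -0.2, -2.7]
width: 0.212
grip_force: 49.3
```

```bash
python3 - <<'E'
from h import *
import pickle
c=read_camera("wrist"); pickle.dump(c,open("w3.pkl","wb")); cv2.imwrite("pics/w3.png",cv2.resize(c["color"],(800,600)))
E
python3 go.py .5435 .2268 .218 95
```

```text
t 8.6 pos [0.531  0.1118 0.2152] hd 95.25 F [ 0.1  3.  -2. ] w 0.217 g 49.3 q [ 0.16  0.04  1.92  0.    1.18 -1.5 ]
tool delta [-0.0229  0.1133 -0.0025] turn [ 0.16 -0.06  0.25]
```

View pics/w3.png

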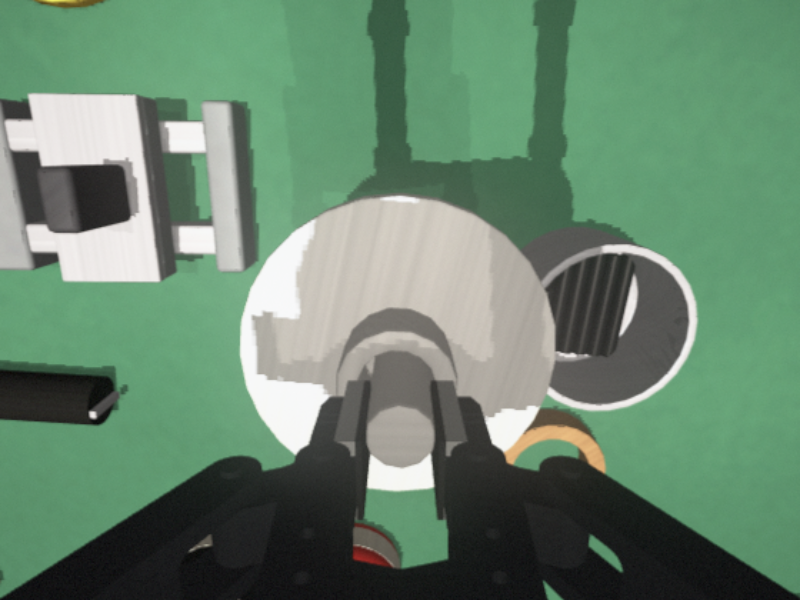

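The wrist view shows the can rim centred at about (614,327), the knob top at (400,437) and the outer disc centred at (398,343).

```bash
python3 - <<'E'
from h import *
import pickle
c=pickle.load(open("w3.pkl","rb")); f=lambda x,y,z:px2w(c,x*.7,y*.7,z).round(4)
print("can",f(614,327,.07),"edges",f(697,327,.07),f(614,410,.07),f(614,244,.07),"knob",f(400,437,.2204),"disc",f(398,343,.1644), "disc edges",f(241,343,.1644),f(554,343,.1644))
E
```

```text
can [0.5383 0.2319 0.07  ] edges [0.534  0.2783 0.07  ] [0.5893 0.243  0.07  ] [0.4921 0.2218 0.07  ] knob [0.529  0.1101 0.2204] disc [0.5234 0.109  0.1644] disc edges [0.5287 0.0512 0.1644] [0.5181 0.1664 0.1644]
```

Call:
jog_arm:
  deltas: [-0.004,0.02,0,0,0,0,-1,-0.01,0.05,0,0,0,0,-1,-0.016,0.08,0,0,0,0,-1,-0.02,0.105,0,0,0,0,-1,-0.022,0.119,0.01,0,0,0,-1,-0.022,0.119,0.03,0,0,0,-1,-0.022,0.119,0.045,0,0,0,-1,-0.022,0.119,0.055,0,0,0,-1]

```text
time: 9.4
tool_pos: [0.5412, 0.2266, 0.1583]
tcp_rot: [0.139, -3.134, 0.003]
wrist_force: [0.1, 0.1, -3.3]
width: 0.218
grip_force: 49.4
```

Call:
jog_arm:
  deltas: [0,0,0,0,0,0,-1,0,0,0,0,0,0,-1]

```text
time: 9.6
tool_pos: [0.5428, 0.2271, 0.161]
tcp_rot: [0.139, -3.138, 0.0]
wrist_force: [0.4, -0.2, -2.3]
width: 0.21
grip_force: 49.4
```

```bash
python3 - <<'E'
from h import *
import pickle
o=[]
for n in("scene","wrist"):
    c=read_camera(n); pickle.dump(c,open(n+"4.pkl","wb")); o.append(c)
s=o[0]["color"]; s=cv2.resize(s[100:260,330:490],(400,400),interpolation=cv2.INTER_CUBIC)
w=cv2.resize(o[1]["color"],(400,300)); im=np.zeros((400,800,3),np.uint8); im[:,:400]=s; im[:300,400:]=w
cv2.imwrite("pics/a4.png",im)
E
python3 go.py .544 .228 .163 95
```

```text
t 9.7 pos [0.5436 0.2276 0.1623] hd 95.07 F [ 0.4  0.4 -1.9] w 0.211 g 49.4 q [ 0.35  0.17  1.88 -0.    1.09 -1.3 ]
tool delta [-0.0004  0.0004 -0.0007] turn [0.02 0.1  0.07]
```

View pics/a4.png

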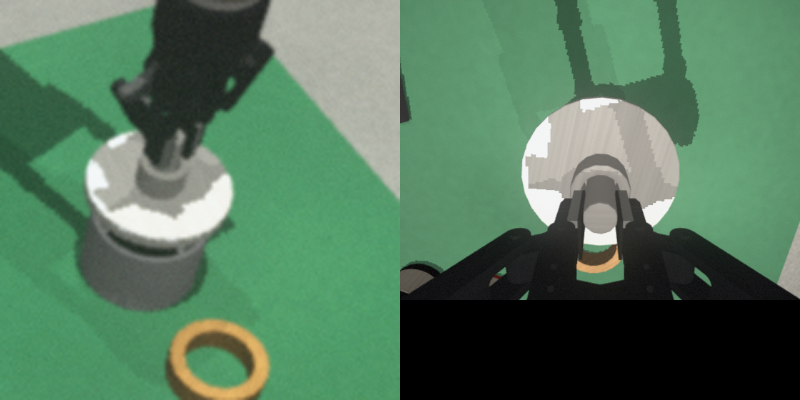

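The scene crop shows the lid disc spanning x 84–233, y 130–243 over the can. I'll compare it with the can's rim as measured from the same camera.

```bash
python3 - <<'E'
from h import *
import pickle
c=pickle.load(open("scene4.pkl","rb"))
print("disc",px2w(c,330+158.5/2.5-.3,100+186.5/2.5-.3,.1115))
for n,r,z in(("disc",.059,.111),("base",.05,0)):
    P=np.array([w2px(c,(.5415+r*np.cos(a),.2275+r*np.sin(a),z)) for a in np.linspace(0,6.28,90)]); P=(P-[330,100])*2.5
    print(n,"pred crop",P.min(0).round(),P.max(0).round())
c=pickle.load(open("scene0.pkl","rb"));g=cv2.cvtColor(c["color"],cv2.COLOR_BGR2HSV)[150:235,350:430]
m=(g[...,1]<90).astype(np.uint8); n,l,s,ct=cv2.connectedComponentsWithStats(m); i=1+s[1:,4].argmax(); print("can bbox scene0",s[i]+[350,150,0,0,0])
P=np.array([w2px(c,(.5415+.05*np.cos(a),.2275+.05*np.sin(a),z)) for a in np.linspace(0,6.28,90) for z in(0,.07)]);print(P.min(0),P.max(0))
E
```

```text
disc [0.54591913 0.22275534 0.1115    ]
disc pred crop [ 87. 128.] [234. 237.]
base pred crop [ 80. 222.] [194. 311.]
can bbox scene0 [ 363  168   52   57 2329]
[361.9056486  167.75732357] [414.51180931 224.40203851]
```

The lid and can agree to within 2 mm, so I'm lowering.

Call:
jog_arm:
  deltas: [0,0.001,0.004,0,0,0,-1,0,0.001,0.009,0,0,0,-1,0,0.001,0.014,0,0,0,-1,0,0.001,0.019,0,0,0,-1,0,0.001,0.023,0,0,0,-1,0,0.001,0.026,0,0,0,-1,0,0.001,0.028,0,0,0,-1,0,0.001,0.03,0,0,0,-1]

```text
time: 10.5
tool_pos: [0.5428, 0.2287, 0.1311]
tcp_rot: [-0.14, 3.138, 0.0]
wrist_force: [-0.4, 0.6, -2.8]
width: 0.209
grip_force: 49.4
```

Call:
jog_arm:
  deltas: [0,0,0.001,0,0,0,-1,0,0,0.002,0,0,0,-1,0,0,0.003,0,0,0,-1,0,0,0.003,0,0,0,-1]

```text
time: 10.9
tool_pos: [0.5427, 0.2287, 0.1282]
tcp_rot: [0.14, -3.138, 0.0]
wrist_force: [-0.3, 0.2, -2.5]
width: 0.215
grip_force: 49.4
```

Inserting without resistance; I'll go on down in small steps until contact.

Call:
jog_arm:
  deltas: [0,0,0.0007,0,0,0,-1,0,0,0.0014,0,0,0,-1,0,0,0.002,0,0,0,-1,0,0,0.002,0,0,0,-1]

```text
time: 11.3
tool_pos: [0.5428, 0.229, 0.1278]
tcp_rot: [-0.14, 3.138, 0.001]
wrist_force: [-3.2, 0.1, 5.5]
width: 0.212
grip_force: 50.5
```

Contact came at exactly the expected home height, so I'm releasing.

Call:
jog_arm:
  deltas: [0,0,-0.0005,0,0,0,-0.4,0,0,-0.0005,0,0,0,-0.3,0,0,-0.0005,0,0,0,0,0,0,-0.0005,0,0,0,0.5,0,0,-0.0005,0,0,0,1,0,0,-0.0005,0,0,0,1,0,0,-0.0005,0,0,0,1,0,0,-0.0005,0,0,0,1]

```text
time: 12.1
tool_pos: [0.5427, 0.2287, 0.1267]
tcp_rot: [0.14, -3.138, 0.0]
wrist_force: [-0.2, 0.5, 0.5]
width: 1.001
grip_force: 0.0
```

Call:
jog_arm:
  deltas: [0,0,-0.005,0,0,0,1,0,0,-0.025,0,0,0,1,0,0,-0.05,0,0,0,1,0,0,-0.075,0,0,0,1,0,0,-0.08,0,0,0,1,0,0,-0.08,0,0,0,1,0,0,-0.08,0,0,0,1]

```text
time: 12.8
tool_pos: [0.542, 0.2284, 0.2056]
tcp_rot: [0.14, -3.137, 0.001]
wrist_force: [0.0, 0.4, -0.3]
width: 0.996
grip_force: 0.0
```

```bash
python3 - <<'E'
from h import *
import pickle
o=[]
for n in("scene","wrist"):
    c=read_camera(n); pickle.dump(c,open(n+"5.pkl","wb")); o.append(c)
s=o[0]["color"]; s=cv2.resize(s[110:240,330:460],(400,400),interpolation=cv2.INTER_CUBIC)
w=cv2.resize(o[1]["color"][100:400,140:440],(400,400)); 
cv2.imwrite("pics/a5.png",np.hstack([s,w]))
E
python3 go.py .5435 .229 .097 95
```

```text
t 12.9 pos [0.5416 0.2283 0.2049] hd 95.1 F [ 0.1  0.  -0.6] w 1.0 g 0.0 q [ 0.36  0.13  1.84 -0.    1.17 -1.3 ]
tool delta [-0.0023  0.0006  0.1079] turn [-0.05 -0.17  0.1 ]
```

View pics/a5.png

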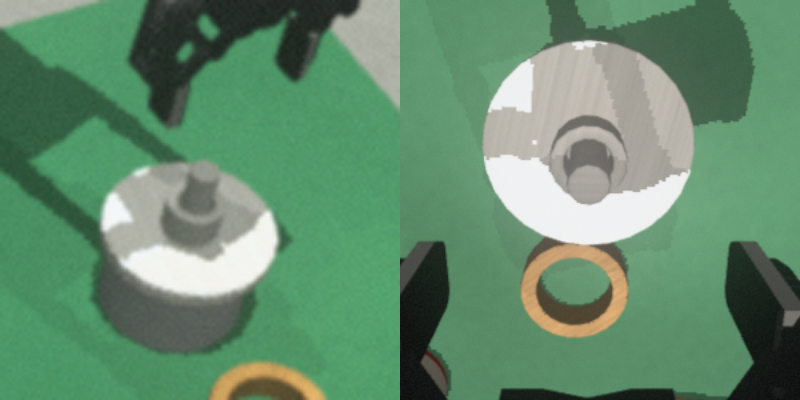

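The lids sit level on the can; the knob top is at wrist crop (188,184).

```bash
python3 - <<'E'
from h import *
import pickle
c=pickle.load(open("wrist5.pkl","rb"))
f=lambda x,y,z:px2w(c,140+x*.75,100+y*.75,z).round(4)
print("knob",f(188,183,.133),"collar top",f(189,164,.103),"disc",f(189,143,.077))
c=pickle.load(open("scene5.pkl","rb")); k=400/130
P=np.array([w2px(c,(.5415+.059*np.cos(a),.2275+.059*np.sin(a),.077)) for a in np.linspace(0,6.28,90)]); P=(P-[330,110])*k; print(P.min(0),P.max(0))
E
```

```text
knob [0.5404 0.2292 0.133 ] collar top [0.5412 0.2299 0.103 ] disc [0.5374 0.2297 0.077 ]
[100.16724877 161.42646228] [275.80510968 293.8914807 ]
```

Call:
jog_arm:
  deltas: [0.002,0.001,0.03,0,0,0,1,0.002,0.001,0.06,0,0,0,1,0.002,0.001,0.085,0,0,0,1,0.002,0.001,0.1,0,0,0,1,0.002,0.001,0.106,0,0,0,1,0.002,0.001,0.109,0,0,0,1,0.002,0.001,0.109,0,0,0,1,0.002,0.001,0.109,0,0,0,1]
  squeeze: 30

```text
time: 13.7
tool_pos: [0.5417, 0.2299, 0.0991]
tcp_rot: [-0.14, 3.136, 0.001]
wrist_force: [0.4, 0.7, -0.2]
width: 0.998
grip_force: 0.0
```

Call:
jog_arm:
  deltas: [0,0,0,0,0,0,0.2,0,0,0,0,0,0,0.1,0,0,0,0,0,0,0,0,0,0,0,0,0,-0.1,0,0,0,0,0,0,-1,0,0,0,0,0,0,-1,0,0,0,0,0,0,-1,0,0,0,0,0,0,-1]

```text
time: 14.5
tool_pos: [0.541, 0.2296, 0.0986]
tcp_rot: [-0.14, 3.138, 0.0]
wrist_force: [-1.4, -0.1, 5.4]
width: 0.462
grip_force: 30.2
```

Call:
jog_arm:
  deltas: [0,0,-0.002,0,0,0,-1,0,0,-0.005,0,0,0,-1,0,0,-0.009,0,0,0,-1,0,0,-0.014,0,0,0,-1,0,0,-0.019,0,0,0,-1,0,0,-0.025,0,0,0,-1,0,0,-0.031,0,0,0,-1,0,0,-0.037,0,0,0,-1]

```text
time: 15.3
tool_pos: [0.5408, 0.2296, 0.1355]
tcp_rot: [-0.14, 3.138, 0.0]
wrist_force: [-0.6, -0.5, -1.0]
width: 0.463
grip_force: 30.4
```

Call:
jog_arm:
  deltas: [0,0,-0.006,0,0,0,-1,0,0,-0.014,0,0,0,-1,0,0,-0.022,0,0,0,-1,0,0,-0.032,0,0,0,-1,0,0,-0.044,0,0,0,-1,0,0,-0.056,0,0,0,-1,0,0,-0.062,0,0,0,-1,0,0,-0.064,0,0,0,-1]

```text
time: 16.1
tool_pos: [0.5414, 0.2298, 0.2004]
tcp_rot: [-0.14, 3.136, 0.001]
wrist_force: [0.2, 1.4, -0.9]
width: 0.464
grip_force: 30.4
```

Call:
jog_arm:
  deltas: [0,0,0,0,0,0,-1,0,0,0,0,0,0,-1,0,0,0,0,0,0,-1,0,0,0,0,0,0,-1]

```text
time: 16.5
tool_pos: [0.5403, 0.2294, 0.1981]
tcp_rot: [0.14, -3.137, 0.001]
wrist_force: [0.5, -0.1, -1.4]
width: 0.462
grip_force: 30.4
```

```bash
python3 - <<'E'
from h import *
c=read_camera("scene")
cv2.imwrite("pics/s6.png",cv2.resize(c["color"][70:270,280:480],(600,600),interpolation=cv2.INTER_CUBIC))
E
python3 go.py .541 .2295 .198 95
```

```text
t 16.55 pos [0.5403 0.2294 0.1982] hd 95.1 F [ 0.2  0.2 -0.9] w 0.458 g 30.4 q [ 0.36  0.14  1.85  0.    1.16 -1.3 ]
tool delta [-0.0007  0.      0.0002] turn [-0.02 -0.06  0.1 ]
```

View pics/s6.png

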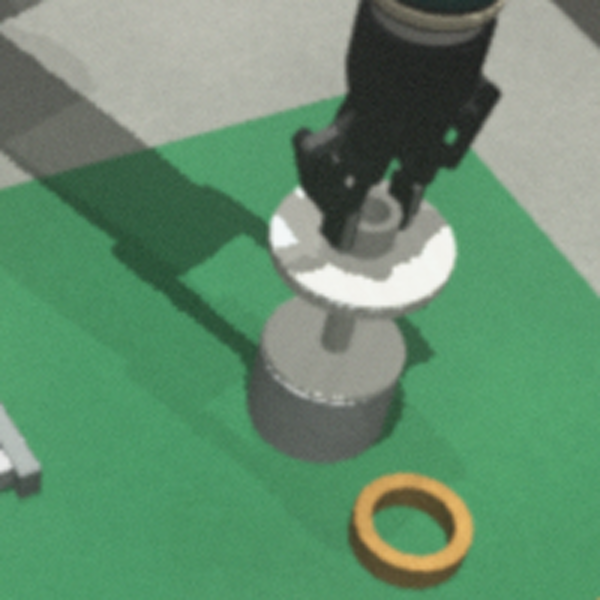

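The outer lid is held level at (362,245), clear above the inner lid's knob at (338,325). The inner lid sits flush on the can.

```bash
python3 -c "
from h import *
print(finish_job())"
```

```text
the job is handed in; nothing more can be done
None
```

I slid the jaw back 45 mm, moved both lids nested onto the can, then lifted off the outer lid alone, and handed the job in at about 16.6 s. At hand-in the outer lid was held level about 3 cm above the seated inner lid's knob; no verdict came back.

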